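# Cover the fruit containers with their lids

## Task

Cover the three steel containers of cut fruit: pick out the three round lids, one after another, and set each flat on the container of its own size, centred, with its collar down inside the mouth. Leave the containers where they stand, and leave the square lid and the closed jar alone.

Things in the scene. Friction and masses are not known exactly. Their poses are not given: they have to be found in the camera images.
- container_large: The large open round steel container, straight-sided, 112 mm outside diameter, 80 mm tall, wall 4 mm (mouth 104 mm), orange fruit inside well below the rim; loose, about 0.9 kg. Origin: centre of its underside, z up, so its rim is at z = 80 mm.
- lid_large: The large round flat steel lid with an upright black knob: plate 124 mm across and 4 mm thick, under it a round collar 88 mm across (narrowing to 80 mm at its foot) and 8 mm deep, on which it lies at the start. About 160 g. Origin: centre of the collar's foot, z up: plate from z = 8 to 12 mm, knob round the axis from z = 12 to 46 mm, 20 mm across at its foot and 26 mm at its top. When seated, the plate rests on the container's rim and the origin lies 8 mm below the rim.
- container_medium: The medium open round steel container, straight-sided, 90 mm outside diameter, 70 mm tall, wall 4 mm (mouth 82 mm), orange fruit inside well below the rim; loose, about 0.7 kg. Origin: centre of its underside, z up, so its rim is at z = 70 mm.
- lid_medium: The medium round flat steel lid with an upright black knob: plate 102 mm across and 4 mm thick, under it a round collar 66 mm across (narrowing to 58 mm at its foot) and 8 mm deep, on which it lies at the start. About 120 g. Origin: centre of the collar's foot, z up: plate from z = 8 to 12 mm, knob round the axis from z = 12 to 46 mm, 20 mm across at its foot and 26 mm at its top. When seated, the plate rests on the container's rim and the origin lies 8 mm below the rim.
- container_small: The small open round steel container, straight-sided, 68 mm outside diameter, 60 mm tall, wall 4 mm (mouth 60 mm), orange fruit inside well below the rim; loose, about 0.5 kg. Origin: centre of its underside, z up, so its rim is at z = 60 mm.
- lid_small: The small round flat steel lid with an upright black knob: plate 80 mm across and 4 mm thick, under it a round collar 44 mm across (narrowing to 36 mm at its foot) and 8 mm deep, on which it lies at the start. About 90 g. Origin: centre of the collar's foot, z up: plate from z = 8 to 12 mm, knob round the axis from z = 12 to 46 mm, 20 mm across at its foot and 26 mm at its top. When seated, the plate rests on the container's rim and the origin lies 8 mm below the rim.
- lid_square: A square steel lid of some other tub, plate 104 mm square and 4 mm thick on an 80 mm square collar 8 mm deep, same black knob (z = 12 to 46 mm). It fits none of the containers. Origin: centre of the collar's foot, z up.
- spice_jar: A closed jar with a white cap, 56 mm across, 85 mm tall, standing among the lids and containers; not part of the job. Origin: centre of its underside.
Things that resemble listed ones, but are neither listed nor needed, are in the scene too. What is shaped like the lid_large but green is not meant.

How it is judged:
At the end, for the whole second after the job is handed in: Each round lid sits on the container of its size: axes within 12 mm, seated on the rim within 3 mm in height, level within 0.05 rad, containers upright, all at rest (horizontal distance between lid_large and container_large below 0.012 m and z of lid_large in the frame of container_large between 0.069 and 0.075 m and angle between each of lid_large, container_large, lid_medium, container_medium, lid_small, container_small's own z axis and vertical below 0.05 rad and linear speed of each of lid_large, container_large, lid_medium, container_medium, lid_small, container_small below 0.02 m/s and horizontal distance between lid_medium and container_medium below 0.012 m and z of lid_medium in the frame of container_medium between 0.059 and 0.065 m and horizontal distance between lid_small and container_small below 0.012 m and z of lid_small in the frame of container_small between 0.049 and 0.055 m); the robot touches nothing.
It fails at once if a container is pushed more than 30 mm from its place (distance of any of container_large, container_medium, container_small from where it was at the start of the episode above 0.03 m).
It fails at once if the square lid is moved more than 30 mm (distance of lid_square from where it was at the start of the episode above 0.03 m).
It fails at once if the closed jar is moved more than 30 mm (distance of spice_jar from where it was at the start of the episode above 0.03 m).
It also fails if it takes over 106 s, if anything falls off the work surface, if the arm or the gripper's body presses on something with over 40 N, if the wrist force passes 120 N, or if a joint passes its speed limit or range.

## Robot

A 7-joint arm with a two-finger parallel gripper is mounted at the origin on the work surface. World frame = base frame: x ahead of the robot, y to its left, z up, the work surface at z = 0. Lengths are in m, angles in rad, forces in N, time in s.
With the tool pointing down it reaches from about 0.4 to 0.85 m from the base axis. Payload 4.5 kg.
Tool frame: the origin (TCP) lies midway between the tips of the shut fingers; the grasp point (between the pads) lies 19 mm behind it; z points along the fingers, y is the line along which they close (so a half turn about z gives the same grasp; the last joint's range is limited). The gripper opens to 88 mm and grips with 3 to 60 N. Pads are 18 mm wide; open, the fingers measure 123 mm over their backs; the gripper's body (75 mm by 187 mm) begins 45 mm behind the grasp point.
Start: joints at [-1.125, 0.689, -0.195, 1.565, 0.157, 0.902, -0.215], TCP at [0.25, 0.573, 0.206] pointing down, gripper open.
Joint ranges: [-3.01, 3.01], [-0.46, 2.08], [-1.47, 1.51], [0.13, 2.56], [-1, 4.14], [0.04, 2.09], [-2.66, 2.66]. Speed limits (rad/s): [2.57, 2.57, 3.14, 3.14, 3.14, 3.14, 3.14].

## Interface

Orientations are given as a unit quaternion [x, y, z, w].
In Python, from plant import r gives the robot as it stands.
- The arm moves only by the tool carry_out, never from a script. Its argument "plan" is a list of rows, each an object with "rot": the turn, a rotation vector about the tool's x, y, z in rad, a list of three; "xyz": the shift along the tool's x, y, z in m, a list of three; "grip": the closure in counts, from 0 (fully open) to 255 (shut). In form: [{"rot": [wx, wy, wz], "xyz": [dx, dy, dz], "grip": grip}, ...]. A call has 1 to 8 rows; each row is the pose to reach, as a shift and turn from the pose commanded when the call began, along the tool's axes at that moment; what a row does not reach only later rows make up. A row lasts 1/12 s, in which the tool goes at most 41.7 mm and 7.16 degrees, less where a joint would pass 70% of its speed; a pose out of reach is approached as far as the arm can. A call with a gripper value outside its range is refused whole. The fingers move at their own pace and stop on an object; "squeeze" is the grip in N (left out, the last holds). Time passes only in rows, so rows that repeat a pose let the fingers close. It gives the time, the measured TCP pose, the force, the opening and the grip force at its end, in the units of the state.
- r.get_state(): the state, without advancing time (a new reading comes with each control period).
- r.snapshot(name): name is "scene" or "top" or "wrist"; returns the picture (480x640x3 uint8, red, green, blue); there is no depth.
- r.camera_params(name): a dict with "fx", "fy", "cx", "cy" (pixels), "distortion" ([k1, k2, p1, p2, k3] as OpenCV has them; the pictures are not rectified), "position" and "attitude" of the camera in the world; the wrist camera has in their place "hand_eye" (4x4, takes a point from camera to tool coordinates, whose origin is the TCP and whose axes are the flange's). Camera axes: x right, y down, z forward; pixel columns grow to the right and rows downward; lengths in m; the calibration is good to about 2 mm. A picture is of the moment at which its call begins: read the wrist's pose just before it. camera_params takes no time and is no camera call.
- r.finish_job(): hands the job in; it is judged then, once.
The state is a dict: "clock": time; "q": joint angles; "qd": joint speeds; "joint_torque": joint torques, N m; "tool_pos": TCP position; "eef_rot": TCP orientation; "contact_force": force on the tool from outside, world axes, zero at the start; "moment": the same for the moment, N m; "opening": opening from 0.0 (shut) to 1.0 (fully open); "finger_force": force on a finger pad.
Only numpy, scipy, OpenCV 4.12 (cv2) and the standard library are available. Lean on these libraries where they do the work, as an engineer would, in place of code of your own. Each camera call takes 0.05 s, during which the arm holds its last target. There are 200 camera calls.

## Working session

There is one attempt and no reset: what is moved stays moved. The work goes in short steps, Python scripts to look and compute and a tool call to move; the robot and the scene stay as the last step left them, time stands still between calls to the robot, and variables do not carry over. Pictures are saved under pics/ and viewed, at most 14 in all, crops included, and the job is handed in when it is done.

Besides the shell and the picture viewer there is one more tool, called after "Emit:" in YAML: its name, and indented under it one key for each argument. carry_out: Moves the arm, as the interface text tells. Its arguments: {"type":"object","properties":{"plan":{"type":"array"},"squeeze":{"type":"number"}},"required":["plan"]}

```bash
mkdir -p pics; ls
python3 - <<'E'
from plant import r
import cv2
for n in("top","scene"):
    cv2.imwrite(f"pics/{n}0.png",r.snapshot(n)[:,:,::-1]); print(r.camera_params(n))
print(r.camera_params("wrist")); print(r.get_state())
E
```

```text
pics
{'fx': 540.9101067092026, 'fy': 540.9101067092026, 'cx': 322.7321396078478, 'cy': 245.50853851822131, 'distortion': array([-0.12820447,  0.        ,  0.        ,  0.        ,  0.        ]), 'position': array([ 0.39581234, -0.04506479,  1.49442471]), 'attitude': array([-0.69575778,  0.71684887, -0.02514571,  0.03763637])}
{'fx': 550.4897182661819, 'fy': 550.4897182661819, 'cx': 314.0801702738728, 'cy': 247.93135693779874, 'distortion': array([-0.109313,  0.      ,  0.      ,  0.      ,  0.      ]), 'position': array([1.05592348, 0.92986163, 0.8343887 ]), 'attitude': array([ 0.21447718,  0.8619481 , -0.44329244, -0.12056876])}
{'fx': 379.9728077231368, 'fy': 379.9728077231368, 'cx': 315.7723234333135, 'cy': 235.84685055857688, 'distortion': array([-0.04082983,  0.        ,  0.        ,  0.        ,  0.        ]), 'hand_eye': array([[ 9.20936212e-04, -9.48051733e-01, -3.18114858e-01,
         8.18365108e-02],
       [ 9.99999564e-01,  9.22146166e-04,  1.46782013e-04,
        -9.57396338e-05],
       [ 1.54191455e-04, -3.18114855e-01,  9.48052169e-01,
        -1.78523987e-01],
       [ 0.00000000e+00,  0.00000000e+00,  0.00000000e+00,
         1.00000000e+00]])}
{'clock': 0.1, 'q': array([-1.12518142,  0.68989503, -0.19449859,  1.56623742,  0.15731386,
        0.90251164, -0.2150811 ]), 'qd': array([ 0.00149621, -0.00022403, -0.00056845, -0.00209719, -0.00015909,
        0.00026624, -0.00078694]), 'joint_torque': array([-2.93262623e-03, -5.28500104e+01, -1.27133623e+00, -1.53837597e+01,
       -5.25423686e-02,  1.94693515e-03,  3.48064532e-05]), 'tool_pos': array([0.24998011, 0.57214914, 0.20539361]), 'eef_rot': array([ 2.04412922e-01,  9.78884400e-01, -8.24686805e-04, -9.67812613e-05]), 'contact_force': array([ 0.30025979,  0.07557322, -0.03136496]), 'moment': array([-0.03037169, -0.05551707, -0.01802839]), 'finger_force': 0.0, 'opening': 1.0026480687339117}
```

View pics/top0.png

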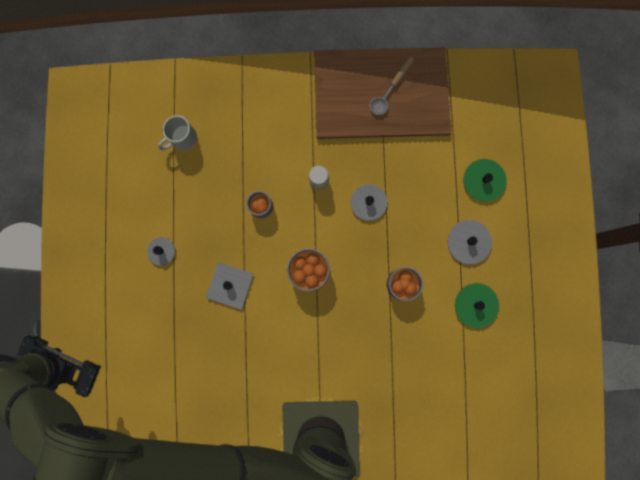

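View pics/scene0.png

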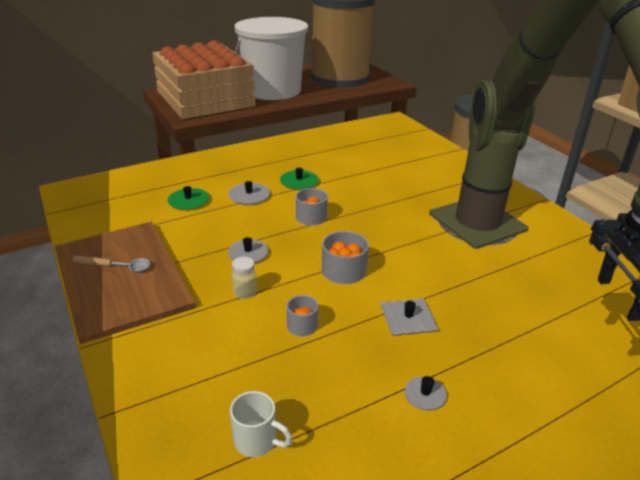

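Top view: lids small (161,252), medium (369,203), large (470,243), square (230,287), green ones at (485,181) and (477,306). Containers: small (260,204), large (308,270), medium (405,284). The jar is at (319,178). The scene view agrees.

```bash
cat > h.py <<'E'
from plant import r
import numpy as np, cv2
from scipy.spatial.transform import Rotation as R
def cam(n,st=None):
    p=r.camera_params(n); K=np.array([[p['fx'],0,p['cx']],[0,p['fy'],p['cy']],[0,0,1]]); D=np.array(p['distortion'])
    if n=="wrist":
        T=np.eye(4); T[:3,:3]=R.from_quat(st['eef_rot']).as_matrix(); T[:3,3]=st['tool_pos']; T=T@np.array(p['hand_eye'])
        return K,D,T[:3,:3],T[:3,3]
    return K,D,R.from_quat(p['attitude']).as_matrix(),np.array(p['position'])
def plane(c,uv,z):
    K,D,Rm,t=c; n=cv2.undistortPoints(np.float64(uv).reshape(-1,1,2),K,D).reshape(-1,2)
    d=np.c_[n,np.ones(len(n))]@Rm.T
    return t+d*((z-t[2])/d[:,2])[:,None]
def project(c,P):
    K,D,Rm,t=c; return cv2.projectPoints(np.float64(P).reshape(-1,3),cv2.Rodrigues(Rm.T)[0],-Rm.T@t,K,D)[0].reshape(-1,2)
def totool(st,v): return R.from_quat(st['eef_rot']).inv().apply(v)
E
python3 - <<'E'
from h import *
im=cv2.imread("pics/top0.png"); hsv=cv2.cvtColor(im,cv2.COLOR_BGR2HSV); c=cam("top")
m=((hsv[...,1]<90)).astype(np.uint8)*255
cv2.imwrite("pics/mask.png",m)
cs,_=cv2.findContours(m,cv2.RETR_EXTERNAL,cv2.CHAIN_APPROX_NONE)
for k in cs:
    a=cv2.contourArea(k)
    if 200<a<4000:
        p=k.reshape(-1,2)
        for z in (.012,.06,.07,.08):
            w=plane(c,p,z)[:,:2].astype(np.float32); (x,y),rr=cv2.minEnclosingCircle(w); e=cv2.fitEllipse(w*1000)
            print(p.mean(0).round(),a,z,round(x,4),round(y,4),round(rr*2,4),np.round(e[0]),np.round(e[1]))
E
```

```text
[405. 284.] 919.0 0.012 0.4162 -0.2418 0.0982 [ 416. -242.] [91. 96.]
[405. 284.] 919.0 0.06 0.4156 -0.2354 0.095 [ 416. -236.] [88. 93.]
[405. 284.] 919.0 0.07 0.4154 -0.2341 0.0943 [ 415. -234.] [88. 93.]
[405. 284.] 919.0 0.08 0.4153 -0.2327 0.0937 [ 415. -233.] [87. 92.]
[230. 286.] 1370.0 0.012 0.4249 0.2398 0.1414 [425. 239.] [120. 121.]
[230. 286.] 1370.0 0.06 0.424 0.2306 0.1368 [424. 230.] [116. 117.]
[230. 286.] 1370.0 0.07 0.4238 0.2287 0.1359 [424. 228.] [115. 116.]
[230. 286.] 1370.0 0.08 0.4236 0.2268 0.1349 [424. 226.] [114. 115.]
[308. 270.] 1377.5 0.012 0.4635 0.021 0.1188 [463.  22.] [114. 116.]
[308. 270.] 1377.5 0.06 0.4613 0.0189 0.1149 [461.  19.] [110. 112.]
[308. 270.] 1377.5 0.07 0.4609 0.0184 0.1141 [461.  19.] [110. 112.]
[308. 270.] 1377.5 0.08 0.4604 0.018 0.1133 [460.  19.] [109. 111.]
[161. 251.] 587.0 0.012 0.5271 0.4325 0.0815 [527. 433.] [78. 78.]
[161. 251.] 587.0 0.06 0.5228 0.4171 0.0789 [523. 418.] [75. 76.]
[161. 251.] 587.0 0.07 0.522 0.4139 0.0783 [522. 414.] [75. 75.]
[161. 251.] 587.0 0.08 0.5211 0.4106 0.0778 [521. 411.] [74. 75.]
[470. 242
[... 1233 characters left out ...]
6. 135.] 914.0 0.07 0.8398 0.3737 0.1172 [844. 370.] [100. 104.]
[176. 135.] 914.0 0.08 0.8367 0.3708 0.1164 [841. 367.] [100. 104.]
[382. 100.] 299.0 0.012 0.9417 -0.2046 0.1043 [ 932. -198.] [49. 98.]
[382. 100.] 299.0 0.06 0.924 -0.1994 0.101 [ 915. -193.] [47. 95.]
[382. 100.] 299.0 0.07 0.9203 -0.1983 0.1003 [ 911. -192.] [47. 94.]
[382. 100.] 299.0 0.08 0.9167 -0.1973 0.0996 [ 908. -191.] [46. 94.]
[117.   5.] 2203.5 0.012 1.3069 0.5876 0.8015 [1325. 1311.] [  68. 1921.]
[117.   5.] 2203.5 0.06 1.2774 0.5671 0.7756 [1295. 1267.] [  66. 1859.]
[117.   5.] 2203.5 0.07 1.2712 0.5629 0.7702 [1288. 1258.] [  65. 1846.]
[117.   5.] 2203.5 0.08 1.2651 0.5586 0.7648 [1282. 1248.] [  65. 1833.]
```

Emit:
carry_out:
  plan:
    - {"rot":[0,0,0],"xyz":[-0.039,-0.002,0],"grip":0}
    - {"rot":[0,0,0],"xyz":[-0.078,-0.004,0],"grip":0}
    - {"rot":[0,0,0],"xyz":[-0.117,-0.007,0],"grip":0}
    - {"rot":[0,0,0],"xyz":[-0.156,-0.009,0],"grip":0}
    - {"rot":[0,0,0],"xyz":[-0.195,-0.011,0],"grip":0}
    - {"rot":[0,0,0],"xyz":[-0.234,-0.013,0],"grip":0}
    - {"rot":[0,0,0],"xyz":[-0.273,-0.015,0],"grip":0}
    - {"rot":[0,0,0],"xyz":[-0.31,-0.017,0],"grip":0}
  squeeze: 25

```text
clock: 0.77
tool_pos: [0.5292, 0.4313, 0.2057]
eef_rot: [0.205, 0.979, -0.0, -0.0]
contact_force: [0.4, 0.3, -0.3]
opening: 0.998
finger_force: 0.0
```

```bash
cat >> h.py <<'E'
def look(name,z,dmin,dmax,sat=90):
    """wrist picture; round low-saturation blobs at height z with diameter in range; prints world centre and tool-frame shift"""
    st=r.get_state(); im=r.snapshot("wrist")[:,:,::-1].copy(); cv2.imwrite(f"pics/{name}.png",im)
    c=cam("wrist",st); hsv=cv2.cvtColor(im,cv2.COLOR_BGR2HSV)
    m=((hsv[...,1]<sat)).astype(np.uint8)*255
    cs,_=cv2.findContours(m,cv2.RETR_EXTERNAL,cv2.CHAIN_APPROX_NONE)
    for k in cs:
        if cv2.contourArea(k)<1500: continue
        k=cv2.convexHull(k)
        w=plane(c,k,z)[:,:2].astype(np.float32); (x,y),rr=cv2.minEnclosingCircle(w); e=cv2.fitEllipse(w*1000) if len(w)>5 else 0
        if dmin<2*rr<dmax:
            d=totool(st,np.array([x,y,0])-st['tool_pos']*[1,1,0])
            print("pix",k.reshape(-1,2).mean(0).round(),"world",round(x,4),round(y,4),"dia",round(2*rr,4),"ell",np.round(e[0],1),np.round(e[1],1),"tool shift",d.round(4),"tcp z",st['tool_pos'][2].round(4))
E
python3 -c "
from h import *
look('w1',.012,.05,.2)
print(r.get_state()['clock'])"
```

```text
pix [318. 191.] world 0.5276 0.4326 dia 0.0798 ell [527.7 432.8] [78.7 79. ] tool shift [ 0.002   0.0005 -0.    ] tcp z 0.2057
pix [103. 173.] world 0.4269 0.2397 dia 0.1451 ell [425.7 237.2] [125.2 156.4] tool shift [ 1.700e-02 -2.165e-01  2.000e-04] tcp z 0.2057
0.8167
```

View pics/w1.png

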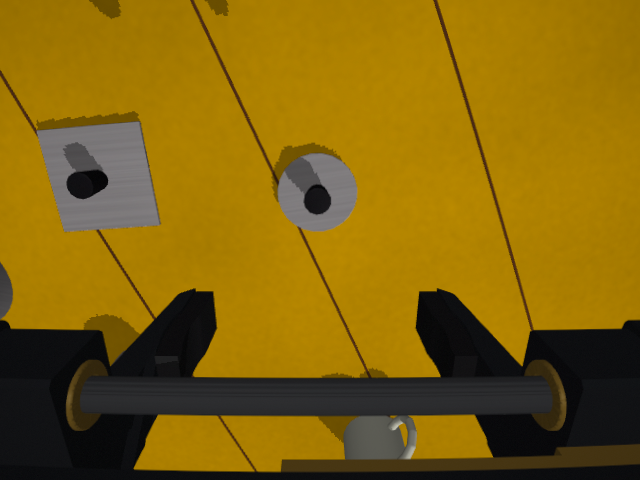

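The small lid is at pixel (318,191), almost under the TCP: shift (2.0, 0.5) mm, diameter 80 mm as listed. The square lid is at (103,173), clear of the gripper.

Emit:
carry_out:
  plan:
    - {"rot":[0,0,0],"xyz":[0.002,0.0005,0.035],"grip":0}
    - {"rot":[0,0,0],"xyz":[0.002,0.0005,0.07],"grip":0}
    - {"rot":[0,0,0],"xyz":[0.002,0.0005,0.105],"grip":0}
    - {"rot":[0,0,0],"xyz":[0.002,0.0005,0.14],"grip":0}
    - {"rot":[0,0,0],"xyz":[0.002,0.0005,0.165],"grip":0}
    - {"rot":[0,0,0],"xyz":[0.002,0.0005,0.18],"grip":0}
    - {"rot":[0,0,0],"xyz":[0.002,0.0005,0.188],"grip":0}
    - {"rot":[0,0,0],"xyz":[0.002,0.0005,0.188],"grip":0}

```text
clock: 1.48
tool_pos: [0.5249, 0.4338, 0.0166]
eef_rot: [0.204, 0.979, -0.001, -0.001]
contact_force: [0.0, -0.3, 0.3]
opening: 1.001
finger_force: 0.0
```

Emit:
carry_out:
  plan:
    - {"rot":[0,0,0],"xyz":[0,0,0],"grip":255}
    - {"rot":[0,0,0],"xyz":[0,0,0],"grip":255}
    - {"rot":[0,0,0],"xyz":[0,0,0],"grip":255}
    - {"rot":[0,0,0],"xyz":[0,0,0],"grip":255}
    - {"rot":[0,0,0],"xyz":[0,0,0],"grip":255}
    - {"rot":[0,0,0],"xyz":[0,0,0],"grip":255}
    - {"rot":[0,0,0],"xyz":[0,0,0],"grip":255}
    - {"rot":[0,0,0],"xyz":[0,0,0],"grip":255}

```text
clock: 2.15
tool_pos: [0.5258, 0.4344, 0.0183]
eef_rot: [0.204, 0.979, 0.0, 0.0]
contact_force: [0.2, -0.2, 0.5]
opening: 0.423
finger_force: 0.0
```

Emit:
carry_out:
  plan:
    - {"rot":[0,0,0],"xyz":[-0.002,-0.001,0],"grip":255}
    - {"rot":[0,0,0],"xyz":[-0.002,-0.001,0],"grip":255}
    - {"rot":[0,0,0],"xyz":[-0.002,-0.001,0],"grip":255}
    - {"rot":[0,0,0],"xyz":[-0.002,-0.001,0],"grip":255}
    - {"rot":[0,0,0],"xyz":[-0.002,-0.001,0],"grip":255}
    - {"rot":[0,0,0],"xyz":[-0.002,-0.001,0],"grip":255}

```text
clock: 2.65
tool_pos: [0.5272, 0.4327, 0.0181]
eef_rot: [0.204, 0.979, 0.0, -0.0]
contact_force: [-0.4, 1.1, 0.5]
opening: 0.007
finger_force: 0.0
```

Emit:
carry_out:
  plan:
    - {"rot":[0,0,0],"xyz":[0,0,-0.02],"grip":255}
    - {"rot":[0,0,0],"xyz":[0,0,-0.05],"grip":255}
    - {"rot":[0,0,0],"xyz":[0,0,-0.08],"grip":255}
    - {"rot":[0,0,0],"xyz":[0,0,-0.11],"grip":255}
    - {"rot":[0,0,0],"xyz":[0,0,-0.14],"grip":255}
    - {"rot":[0,0,0],"xyz":[0,0,-0.16],"grip":255}
    - {"rot":[0,0,0],"xyz":[0,0,-0.16],"grip":255}

```text
clock: 3.23
tool_pos: [0.5296, 0.4351, 0.1836]
eef_rot: [0.205, 0.979, 0.004, 0.003]
contact_force: [0.9, -0.4, 0.5]
opening: 0.005
finger_force: 0.0
```

The fingers shut on nothing, so I'll look.

```bash
python3 -c "
from h import *
look('w2',.012,.05,.2)
st=r.get_state();print(st['tool_pos'],project(cam('wrist',st),[st['tool_pos']]))
c=cam('scene');im=r.snapshot('scene')[:,:,::-1]
cv2.imwrite('pics/s2.png',cv2.resize(im[240:480,300:640],None,fx=2,fy=2))"
```

```text
pix [312. 196.] world 0.5276 0.4325 dia 0.0797 ell [527.6 432.8] [78.6 79.1] tool shift [ 0.0008 -0.0032 -0.    ] tcp z 0.1836
pix [ 74. 185.] world 0.4271 0.2402 dia 0.1459 ell [427.8 240.3] [133.2 140.1] tool shift [ 0.0158 -0.2197 -0.002 ] tcp z 0.1836
[0.52844305 0.43399358 0.18088343] [[315.86568741 276.29267303]]
```

View pics/w2.png

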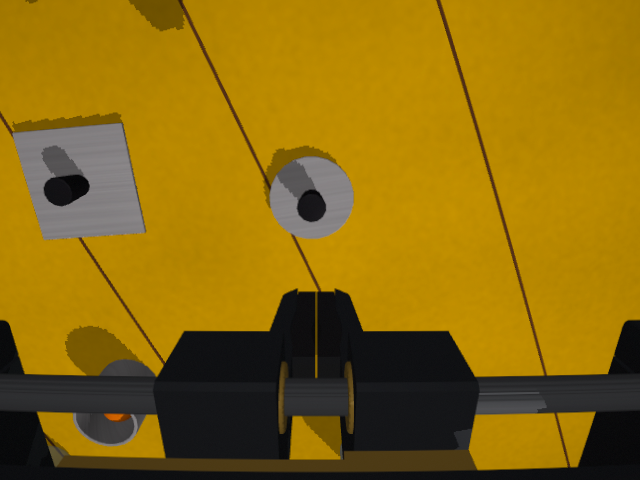

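View pics/s2.png

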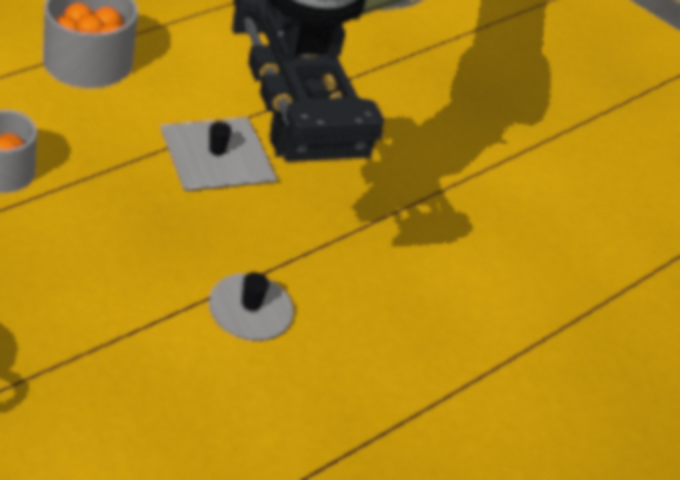

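Wrist view: the lid is untouched at (312,196). The shut fingertips end at about (316,293), while the nominal TCP projects to (316,276). The fingers therefore aren't where the reported TCP says. I'll check this against the fixed cameras.

```bash
python3 -c "
from h import *
st=r.get_state(); P=st['tool_pos']; Rm=R.from_quat(st['eef_rot'])
out=[]
for n,h in (('scene',70),('top',70)):
    c=cam(n); im=r.snapshot(n)[:,:,::-1].copy()
    pts=np.array([P,P-Rm.apply([0,0,.1]),P+Rm.apply([.03,0,0]),P+Rm.apply([0,.03,0])]); q=project(c,pts); print(n,q.round(1))
    u,v=q[0].astype(int); x0,y0=max(u-h,0),max(v-h,0); cr=cv2.resize(im[y0:y0+2*h,x0:x0+2*h],(400,400),interpolation=cv2.INTER_CUBIC); s=400/(2*h)
    for i,p in enumerate(q): cv2.circle(cr,tuple(int(a) for a in (p-[x0,y0])*s),3,[(0,0,255),(255,0,255),(0,255,0),(255,255,0)][i],-1)
    print(x0,y0,s); out.append(cr)
cv2.imwrite('pics/chk.png',np.hstack(out)); print(st['tool_pos'],st['eef_rot'])"
```

```text
scene [[439.1 329. ]
 [448.5 284. ]
 [455.8 328.1]
 [443.8 341.3]]
369 259 2.857142857142857
top [[139.9 245.5]
 [124.8 241.7]
 [135.2 256.6]
 [129.3 241. ]]
69 175 2.857142857142857
[0.52740985 0.43284095 0.17872485] [2.04448663e-01 9.78877052e-01 5.41719621e-04 4.08793982e-04]
```

View pics/chk.png

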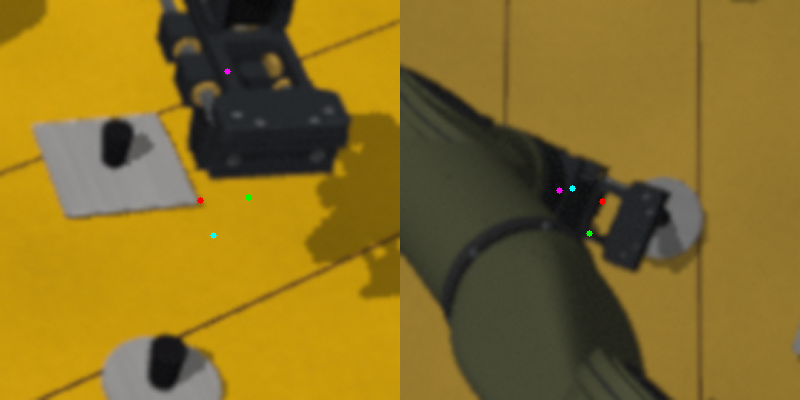

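```bash
python3 -c "
from h import *
c=cam('scene')
print(project(c,[[.5276,.4326,.012],[.5276,.4326,.046],[.4605,.0185,.08],[.645,-.1515,.046],[.4249,.2398,.012]]).round(1))
im=r.snapshot('scene')[:,:,::-1]; hsv=cv2.cvtColor(im,cv2.COLOR_BGR2HSV)
cr=im[170:400,330:640]; cv2.imwrite('pics/s3.png',cv2.resize(cr,None,fx=2.5,fy=2.5,interpolation=cv2.INTER_CUBIC))
print(r.get_state()['tool_pos'],r.get_state()['q'])"
```

```text
[[425.4 392.3]
 [427.9 380.4]
 [345.5 243.6]
 [247.6 239.4]
 [409.  315.3]]
[0.52632342 0.43181455 0.17630591] [-0.64618348  0.80321247 -0.21753611  1.40338407  0.19074037  0.95890473
  0.24976295]
```

View pics/s3.png

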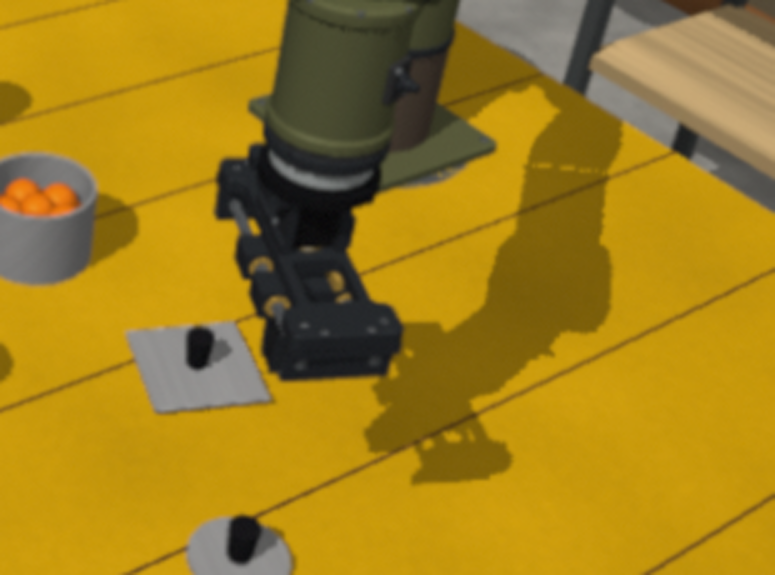

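The scene camera projects the known objects correctly (lid at 425,392 as seen), and the gripper's body is where it should be. The fingers, though, look 20–35 mm shorter than nominal. I'll touch the bare table with shut fingers to measure the real tip height.

Emit:
carry_out:
  plan:
    - {"rot":[0,0,0],"xyz":[-0.03,0,0],"grip":255}
    - {"rot":[0,0,0],"xyz":[-0.06,0,0.02],"grip":255}
    - {"rot":[0,0,0],"xyz":[-0.09,0,0.05],"grip":255}
    - {"rot":[0,0,0],"xyz":[-0.09,0,0.085],"grip":255}
    - {"rot":[0,0,0],"xyz":[-0.09,0,0.12],"grip":255}
    - {"rot":[0,0,0],"xyz":[-0.09,0,0.145],"grip":255}
    - {"rot":[0,0,0],"xyz":[-0.09,0,0.16],"grip":255}
    - {"rot":[0,0,0],"xyz":[-0.09,0,0.16],"grip":255}

```text
clock: 4.15
tool_pos: [0.6063, 0.3944, 0.0128]
eef_rot: [0.204, 0.979, -0.003, -0.003]
contact_force: [0.4, 0.1, -0.7]
opening: 0.005
finger_force: 0.0
```

Emit:
carry_out:
  plan:
    - {"rot":[0,0,0],"xyz":[0,0,0.003],"grip":255}
    - {"rot":[0,0,0],"xyz":[0,0,0.006],"grip":255}
    - {"rot":[0,0,0],"xyz":[0,0,0.009],"grip":255}
    - {"rot":[0,0,0],"xyz":[0,0,0.012],"grip":255}
    - {"rot":[0,0,0],"xyz":[0,0,0.015],"grip":255}
    - {"rot":[0,0,0],"xyz":[0,0,0.018],"grip":255}
    - {"rot":[0,0,0],"xyz":[0,0,0.02],"grip":255}
    - {"rot":[0,0,0],"xyz":[0,0,0.02],"grip":255}

```text
clock: 4.82
tool_pos: [0.6094, 0.3965, -0.0023]
eef_rot: [0.204, 0.979, -0.0, -0.0]
contact_force: [-0.2, 0.3, -0.1]
opening: 0.009
finger_force: 0.0
```

Emit:
carry_out:
  plan:
    - {"rot":[0,0,0],"xyz":[0,0,0.003],"grip":255}
    - {"rot":[0,0,0],"xyz":[0,0,0.006],"grip":255}
    - {"rot":[0,0,0],"xyz":[0,0,0.009],"grip":255}
    - {"rot":[0,0,0],"xyz":[0,0,0.012],"grip":255}
    - {"rot":[0,0,0],"xyz":[0,0,0.015],"grip":255}
    - {"rot":[0,0,0],"xyz":[0,0,0.015],"grip":255}

```text
clock: 5.32
tool_pos: [0.6092, 0.3963, -0.0178]
eef_rot: [0.204, 0.979, -0.0, -0.0]
contact_force: [-0.8, -0.7, 0.9]
opening: 0.003
finger_force: 0.0
```

Emit:
carry_out:
  plan:
    - {"rot":[0,0,0],"xyz":[0,0,0.002],"grip":255}
    - {"rot":[0,0,0],"xyz":[0,0,0.004],"grip":255}
    - {"rot":[0,0,0],"xyz":[0,0,0.006],"grip":255}
    - {"rot":[0,0,0],"xyz":[0,0,0.008],"grip":255}
    - {"rot":[0,0,0],"xyz":[0,0,0.008],"grip":255}

```text
clock: 5.73
tool_pos: [0.6094, 0.3965, -0.0254]
eef_rot: [0.204, 0.979, -0.0, -0.0]
contact_force: [-0.4, -0.5, -0.7]
opening: 0.007
finger_force: 0.0
```

Emit:
carry_out:
  plan:
    - {"rot":[0,0,0],"xyz":[0,0,0.002],"grip":255}
    - {"rot":[0,0,0],"xyz":[0,0,0.004],"grip":255}
    - {"rot":[0,0,0],"xyz":[0,0,0.005],"grip":255}
    - {"rot":[0,0,0],"xyz":[0,0,0.005],"grip":255}

```text
clock: 6.07
tool_pos: [0.6095, 0.3965, -0.0303]
eef_rot: [0.204, 0.979, -0.0, -0.0]
contact_force: [0.7, 0.7, -0.1]
opening: 0.006
finger_force: 0.0
```

```bash
python3 -c "
from h import *
st=r.get_state(); print(st['tool_pos'],st['contact_force'])
im=r.snapshot('wrist')[:,:,::-1]; cv2.imwrite('pics/w3.png',im)
s=r.snapshot('scene')[:,:,::-1]; print(project(cam('scene'),[st['tool_pos'],st['tool_pos']*[1,1,0]]))
cv2.imwrite('pics/both3.png',np.hstack([cv2.resize(im,(400,300)),cv2.resize(s[240:440,280:547],(400,300))]))"
```

```text
[ 0.60946715  0.39650016 -0.0302547 ] [ 0.72999467  0.68961364 -0.11828169]
[[377.3469644  409.31037175]
 [378.76374205 399.27126433]]
```

View pics/both3.png

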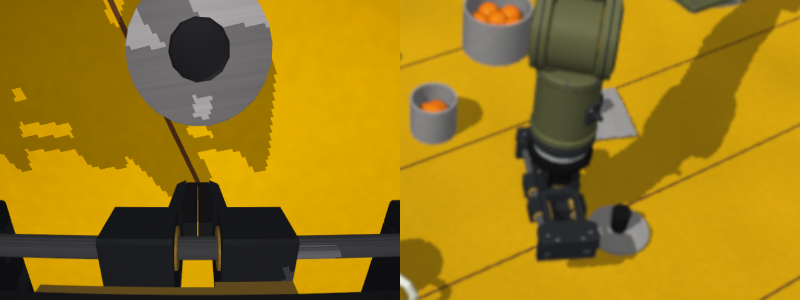

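The tips are near the table but not touching it. I'll keep probing.

Emit:
carry_out:
  plan:
    - {"rot":[0,0,0],"xyz":[0,0,0.001],"grip":255}
    - {"rot":[0,0,0],"xyz":[0,0,0.002],"grip":255}
    - {"rot":[0,0,0],"xyz":[0,0,0.003],"grip":255}
    - {"rot":[0,0,0],"xyz":[0,0,0.004],"grip":255}
    - {"rot":[0,0,0],"xyz":[0,0,0.004],"grip":255}

```text
clock: 6.58
tool_pos: [0.6098, 0.3968, -0.032]
eef_rot: [0.205, 0.979, -0.0, 0.0]
contact_force: [-2.6, -2.2, 11.2]
opening: 0.002
finger_force: 5.2
```

Emit:
carry_out:
  plan:
    - {"rot":[0,0,0],"xyz":[0,0,0.001],"grip":255}
    - {"rot":[0,0,0],"xyz":[0,0,0.002],"grip":255}
    - {"rot":[0,0,0],"xyz":[0,0,0.003],"grip":255}
    - {"rot":[0,0,0],"xyz":[0,0,0.003],"grip":255}

```text
clock: 6.92
tool_pos: [0.6098, 0.3967, -0.0322]
eef_rot: [0.205, 0.979, -0.0, 0.0]
contact_force: [-7.7, -6.7, 26.6]
opening: 0.012
finger_force: 13.5
```

Contact comes at a reported z of -0.032, so the real fingertips end 32 mm short of the reported TCP. From here I use tip z = TCP z + 0.032.

Emit:
carry_out:
  plan:
    - {"rot":[0,0,0],"xyz":[0,0,-0.02],"grip":120}
    - {"rot":[0,0,0],"xyz":[0,0,-0.06],"grip":120}
    - {"rot":[0,0,0],"xyz":[0,0,-0.1],"grip":120}
    - {"rot":[0,0,0],"xyz":[0.03,0,-0.12],"grip":120}
    - {"rot":[0,0,0],"xyz":[0.06,0,-0.12],"grip":120}
    - {"rot":[0,0,0],"xyz":[0.08,0,-0.12],"grip":120}
    - {"rot":[0,0,0],"xyz":[0.09,0,-0.12],"grip":120}
    - {"rot":[0,0,0],"xyz":[0.09,0,-0.12],"grip":120}

```text
clock: 7.58
tool_pos: [0.5242, 0.4348, 0.0832]
eef_rot: [0.202, 0.979, 0.0, -0.001]
contact_force: [0.1, -0.9, 0.1]
opening: 0.529
finger_force: 0.0
```

Emit:
carry_out:
  plan:
    - {"rot":[0,0,0],"xyz":[0,0,0],"grip":120}
    - {"rot":[0,0,0],"xyz":[0,0,0],"grip":120}
    - {"rot":[0,0,0],"xyz":[0,0,0],"grip":120}
    - {"rot":[0,0,0],"xyz":[0,0,0],"grip":120}

```text
clock: 7.92
tool_pos: [0.5288, 0.4314, 0.0827]
eef_rot: [0.206, 0.979, -0.0, 0.0]
contact_force: [-0.5, 0.4, 0.4]
opening: 0.527
finger_force: 0.0
```

```bash
python3 -c "
from h import *
look('w4',.012,.07,.1)
print(r.get_state()['tool_pos'],r.get_state()['opening'])"
```

```text
pix [315. 231.] world 0.5276 0.4325 dia 0.0799 ell [527.7 432.8] [78.9 79.4] tool shift [ 0.0015  0.0006 -0.    ] tcp z 0.0827
[0.52846915 0.43166701 0.08278388] 0.5283618658186298
```

Emit:
carry_out:
  plan:
    - {"rot":[0,0,0],"xyz":[0,0,0.03],"grip":120}
    - {"rot":[0,0,0],"xyz":[0,0,0.06],"grip":120}
    - {"rot":[0,0,0],"xyz":[0,0,0.082],"grip":120}
    - {"rot":[0,0,0],"xyz":[0,0,0.092],"grip":120}
    - {"rot":[0,0,0],"xyz":[0,0,0.096],"grip":120}
    - {"rot":[0,0,0],"xyz":[0,0,0.096],"grip":120}
    - {"rot":[0,0,0],"xyz":[0,0,0.096],"grip":255}
    - {"rot":[0,0,0],"xyz":[0,0,0.096],"grip":255}

```text
clock: 8.63
tool_pos: [0.5284, 0.4336, -0.0112]
eef_rot: [0.205, 0.979, 0.001, 0.001]
contact_force: [-0.2, -0.2, 0.6]
opening: 0.401
finger_force: 0.0
```

Emit:
carry_out:
  plan:
    - {"rot":[0,0,0],"xyz":[0,0,0],"grip":255}
    - {"rot":[0,0,0],"xyz":[0,0,0],"grip":255}
    - {"rot":[0,0,0],"xyz":[0,0,0],"grip":255}
    - {"rot":[0,0,0],"xyz":[0,0,0],"grip":255}
    - {"rot":[0,0,0],"xyz":[0,0,0],"grip":255}
    - {"rot":[0,0,0],"xyz":[0,0,0],"grip":255}

```text
clock: 9.13
tool_pos: [0.5279, 0.4332, -0.0116]
eef_rot: [0.205, 0.979, 0.001, 0.001]
contact_force: [-1.7, -0.9, 6.2]
opening: 0.266
finger_force: 24.6
```

Gripped: opening 23 mm, 25 N. While lifting, I'll work out the container centres from the top picture, using rim points on the side away from the camera's nadir.

Emit:
carry_out:
  plan:
    - {"rot":[0,0,0],"xyz":[0,0,-0.01],"grip":255}
    - {"rot":[0,0,0],"xyz":[0,0,-0.03],"grip":255}
    - {"rot":[0,0,0],"xyz":[0,0,-0.06],"grip":255}
    - {"rot":[0,0,0],"xyz":[0,0,-0.09],"grip":255}
    - {"rot":[0,0,0],"xyz":[0,0,-0.12],"grip":255}
    - {"rot":[0,0,0],"xyz":[0,0,-0.14],"grip":255}
    - {"rot":[0,0,0],"xyz":[0,0,-0.14],"grip":255}
    - {"rot":[0,0,0],"xyz":[0,0,-0.14],"grip":255}

```text
clock: 9.8
tool_pos: [0.5276, 0.4331, 0.1284]
eef_rot: [0.204, 0.979, 0.001, 0.001]
contact_force: [0.5, -0.4, -1.9]
opening: 0.261
finger_force: 24.9
```

Run:
```python
from h import *
from scipy.optimize import least_squares
im=cv2.imread("pics/top0.png"); c=cam("top"); m=(cv2.cvtColor(im,cv2.COLOR_BGR2HSV)[...,1]<90).astype(np.uint8)
cs,_=cv2.findContours(m,cv2.RETR_EXTERNAL,cv2.CHAIN_APPROX_NONE)
st=r.get_state()
for n,u,z,rad in(("small",(259,204),.06,.034),("medium",(405,284),.07,.045),("large",(308,270),.08,.056)):
    k=min((k for k in cs if cv2.contourArea(k)>200),key=lambda k:np.hypot(*(k.reshape(-1,2).mean(0)-u)))
    w=plane(c,k.reshape(-1,2),z)[:,:2]; g=w.mean(0); out=(g-c[3][:2])/np.linalg.norm(g-c[3][:2])
    f=w[(w-g)@out>-.1*rad]
    s=least_squares(lambda p:np.hypot(*(f-p).T)-rad,g,loss='soft_l1',f_scale=.001)
    print(n,s.x.round(4),"rms",np.sqrt((s.fun**2).mean()).round(4),"shift from tcp",totool(st,np.r_[s.x,0]-st['tool_pos']*[1,1,0]).round(4))
print(st['tool_pos'],st['eef_rot'],st['opening'],st['finger_force'])
```

```text
small [0.6435 0.1477] rms 0.0012 shift from tcp [-2.204e-01 -2.152e-01 -2.000e-04]
medium [ 0.4154 -0.235 ] rms 0.001 shift from tcp [-0.1645 -0.6571 -0.0012]
large [0.4594 0.0177] rms 0.0009 shift from tcp [-0.1037 -0.408  -0.0008]
[0.52764257 0.4330553  0.12837564] [2.04434475e-01 9.78879580e-01 9.27239842e-04 6.72996668e-04] 0.2607884309726332 24.945304780958395
```

Emit:
carry_out:
  plan:
    - {"rot":[0,0,0],"xyz":[-0.025,-0.024,0],"grip":255}
    - {"rot":[0,0,0],"xyz":[-0.053,-0.052,0],"grip":255}
    - {"rot":[0,0,0],"xyz":[-0.081,-0.079,0],"grip":255}
    - {"rot":[0,0,0],"xyz":[-0.109,-0.107,0],"grip":255}
    - {"rot":[0,0,0],"xyz":[-0.137,-0.134,0],"grip":255}
    - {"rot":[0,0,0],"xyz":[-0.165,-0.161,0],"grip":255}
    - {"rot":[0,0,0],"xyz":[-0.193,-0.189,0],"grip":255}
    - {"rot":[0,0,0],"xyz":[-0.22,-0.215,0],"grip":255}

```text
clock: 10.47
tool_pos: [0.6417, 0.1446, 0.1249]
eef_rot: [0.205, 0.979, -0.001, -0.002]
contact_force: [0.2, -0.1, -0.9]
opening: 0.263
finger_force: 24.9
```

Emit:
carry_out:
  plan:
    - {"rot":[0,0,0],"xyz":[0,0,0],"grip":255}
    - {"rot":[0,0,0],"xyz":[0,0,0],"grip":255}
    - {"rot":[0,0,0],"xyz":[0,0,0],"grip":255}
    - {"rot":[0,0,0],"xyz":[0,0,0],"grip":255}
    - {"rot":[0,0,0],"xyz":[0,0,0],"grip":255}
    - {"rot":[0,0,0],"xyz":[0,0,0],"grip":255}

```text
clock: 10.97
tool_pos: [0.642, 0.1494, 0.1269]
eef_rot: [0.203, 0.979, 0.0, -0.0]
contact_force: [0.7, -0.5, -1.2]
opening: 0.262
finger_force: 24.9
```

```bash
python3 -c "
from h import *
st=r.get_state(); print(st['tool_pos'],st['eef_rot'],totool(st,np.array([.6435,.1477,0])-st['tool_pos']*[1,1,0]).round(4))
cv2.imwrite('pics/w5.png',r.snapshot('wrist')[:,:,::-1])"
```

```text
[0.64202598 0.14938456 0.12686128] [ 2.03144841e-01  9.79148574e-01  2.31627218e-04 -4.34925258e-04] [-0.002 -0.001 -0.   ]
```

View pics/w5.png

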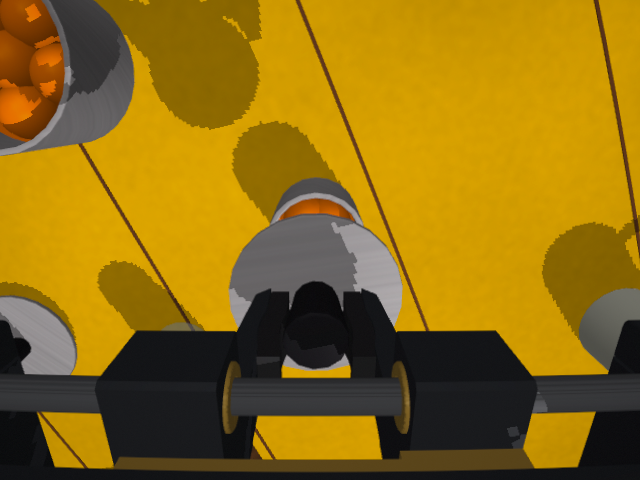

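The lid is held level at (316,293) with the small container's rim centred beneath it at (317,210). Lowering.

Emit:
carry_out:
  plan:
    - {"rot":[0,0,0],"xyz":[-0.001,0,0.02],"grip":255}
    - {"rot":[0,0,0],"xyz":[-0.001,0,0.045],"grip":255}
    - {"rot":[0,0,0],"xyz":[-0.001,0,0.065],"grip":255}
    - {"rot":[0,0,0],"xyz":[-0.001,0,0.073],"grip":255}
    - {"rot":[0,0,0],"xyz":[-0.001,0,0.078],"grip":255}
    - {"rot":[0,0,0],"xyz":[-0.001,0,0.082],"grip":255}
    - {"rot":[0,0,0],"xyz":[-0.001,0,0.085],"grip":255}
    - {"rot":[0,0,0],"xyz":[-0.001,0,0.087],"grip":255}

```text
clock: 11.68
tool_pos: [0.6444, 0.1475, 0.0408]
eef_rot: [0.204, 0.979, 0.0, 0.001]
contact_force: [-0.5, 0.2, -0.1]
opening: 0.263
finger_force: 24.9
```

Emit:
carry_out:
  plan:
    - {"rot":[0,0,0],"xyz":[0,0,0.001],"grip":255}
    - {"rot":[0,0,0],"xyz":[0,0,0.001],"grip":255}
    - {"rot":[0,0,0],"xyz":[0,0,0.001],"grip":255}
    - {"rot":[0,0,0],"xyz":[0,0,0.001],"grip":255}

```text
clock: 12.02
tool_pos: [0.6444, 0.1474, 0.0404]
eef_rot: [0.205, 0.979, 0.0, 0.001]
contact_force: [-1.3, -0.2, 6.2]
opening: 0.263
finger_force: 24.6
```

Seated: light contact with the foot at 0.052. Releasing, then lifting.

Emit:
carry_out:
  plan:
    - {"rot":[0,0,0],"xyz":[0,0,0],"grip":110}
    - {"rot":[0,0,0],"xyz":[0,0,0],"grip":110}
    - {"rot":[0,0,0],"xyz":[0,0,0],"grip":110}
    - {"rot":[0,0,0],"xyz":[0,0,0],"grip":110}
    - {"rot":[0,0,0],"xyz":[0,0,-0.03],"grip":110}
    - {"rot":[0,0,0],"xyz":[0,0,-0.065],"grip":110}
    - {"rot":[0,0,0],"xyz":[0,0,-0.1],"grip":110}
    - {"rot":[0,0,0],"xyz":[0,0,-0.1],"grip":110}

```text
clock: 12.68
tool_pos: [0.6484, 0.1489, 0.1462]
eef_rot: [0.205, 0.979, 0.003, 0.005]
contact_force: [0.5, 0.7, -0.1]
opening: 0.568
finger_force: 0.0
```

```bash
python3 -c "
from h import *
look('w6',.064,.06,.13)
st=r.get_state(); print(st['tool_pos'],st['opening'],totool(st,np.array([.645,-.1515,0])-st['tool_pos']*[1,1,0]).round(4))"
```

```text
pix [308. 220.] world 0.6434 0.1478 dia 0.0813 ell [643.8 147.5] [78.4 80.6] tool shift [ 0.0041 -0.003  -0.0001] tcp z 0.1462
pix [102.  80.] world 0.4883 0.0349 dia 0.1205 ell [489.   38.1] [ 81.1 116.1] tool shift [ 0.101  -0.1686 -0.0024] tcp z 0.1462
[0.64671285 0.14827672 0.14317158] 0.56846989654441 [-0.1185 -0.2754 -0.0008]
```

Small lid confirmed at (0.6434, 0.1478), seated. On to the medium lid.

Emit:
carry_out:
  plan:
    - {"rot":[0,0,0],"xyz":[-0.015,-0.035,0],"grip":110}
    - {"rot":[0,0,0],"xyz":[-0.03,-0.07,0],"grip":110}
    - {"rot":[0,0,0],"xyz":[-0.045,-0.105,0],"grip":110}
    - {"rot":[0,0,0],"xyz":[-0.06,-0.14,0],"grip":110}
    - {"rot":[0,0,0],"xyz":[-0.075,-0.175,0],"grip":110}
    - {"rot":[0,0,0],"xyz":[-0.09,-0.21,0],"grip":110}
    - {"rot":[0,0,0],"xyz":[-0.107,-0.245,0],"grip":110}
    - {"rot":[0,0,0],"xyz":[-0.12,-0.274,0],"grip":110}

```text
clock: 13.4
tool_pos: [0.6427, -0.1559, 0.1376]
eef_rot: [0.206, 0.979, -0.001, -0.001]
contact_force: [0.0, 0.0, -0.3]
opening: 0.573
finger_force: 0.0
```

Emit:
carry_out:
  plan:
    - {"rot":[0,0,0],"xyz":[0,0,0],"grip":110}
    - {"rot":[0,0,0],"xyz":[0,0,0],"grip":110}
    - {"rot":[0,0,0],"xyz":[0,0,0],"grip":110}
    - {"rot":[0,0,0],"xyz":[0,0,0],"grip":110}
    - {"rot":[0,0,0],"xyz":[0,0,0],"grip":110}
    - {"rot":[0,0,0],"xyz":[0,0,0],"grip":110}
    - {"rot":[0,0,0],"xyz":[0,0,0],"grip":110}

```text
clock: 13.98
tool_pos: [0.6442, -0.1507, 0.1391]
eef_rot: [0.204, 0.979, 0.0, -0.0]
contact_force: [0.1, -0.2, -0.2]
opening: 0.567
finger_force: 0.0
```

```bash
python3 -c "
from h import *
look('w7',.012,.08,.13)
st=r.get_state(); print(st['tool_pos'],st['opening'])"
```

```text
pix [541. 257.] world 0.7359 0.0097 dia 0.1063 ell [738.4  10.4] [ 67.8 106.6] tool shift [-2.020e-02  1.837e-01  1.000e-04] tcp z 0.1391
pix [ 23. 228.] world 0.5441 -0.4054 dia 0.1112 ell [ 524.8 -430.4] [126.  134.8] tool shift [-9.800e-03 -2.735e-01 -1.000e-04] tcp z 0.1391
pix [309. 212.] world 0.6462 -0.1522 dia 0.1017 ell [ 646.3 -152. ] [100.7 101.1] tool shift [-0.0025 -0.0005 -0.    ] tcp z 0.1391
pix [83. 27.] world 0.4333 -0.2545 dia 0.1111 ell [ 430.5 -254. ] [ 53.2 110. ] tool shift [ 1.520e-01 -1.793e-01 -1.000e-04] tcp z 0.1391
[ 0.64413028 -0.15104118  0.13915083] 0.5656585938076542
```

Emit:
carry_out:
  plan:
    - {"rot":[0,0,0],"xyz":[-0.0015,0,0.03],"grip":110}
    - {"rot":[0,0,0],"xyz":[-0.0015,0,0.065],"grip":110}
    - {"rot":[0,0,0],"xyz":[-0.0015,0,0.1],"grip":110}
    - {"rot":[0,0,0],"xyz":[-0.0015,0,0.13],"grip":110}
    - {"rot":[0,0,0],"xyz":[-0.0015,0,0.145],"grip":110}
    - {"rot":[0,0,0],"xyz":[-0.0015,0,0.152],"grip":110}
    - {"rot":[0,0,0],"xyz":[-0.0015,0,0.152],"grip":110}
    - {"rot":[0,0,0],"xyz":[-0.0015,0,0.152],"grip":255}

```text
clock: 14.7
tool_pos: [0.6466, -0.1526, -0.0116]
eef_rot: [0.204, 0.979, 0.0, 0.001]
contact_force: [0.1, -1.1, 0.5]
opening: 0.513
finger_force: 0.0
```

Emit:
carry_out:
  plan:
    - {"rot":[0,0,0],"xyz":[0,0,0],"grip":255}
    - {"rot":[0,0,0],"xyz":[0,0,0],"grip":255}
    - {"rot":[0,0,0],"xyz":[0,0,0],"grip":255}
    - {"rot":[0,0,0],"xyz":[0,0,0],"grip":255}
    - {"rot":[0,0,0],"xyz":[0,0,0],"grip":255}
    - {"rot":[0,0,0],"xyz":[0,0,0],"grip":255}
    - {"rot":[0,0,0],"xyz":[0,0,0],"grip":255}
    - {"rot":[0,0,0],"xyz":[0,0,0],"grip":255}

```text
clock: 15.37
tool_pos: [0.6465, -0.1526, -0.0115]
eef_rot: [0.204, 0.979, 0.0, 0.001]
contact_force: [-1.5, 0.5, 7.0]
opening: 0.266
finger_force: 24.6
```

Emit:
carry_out:
  plan:
    - {"rot":[0,0,0],"xyz":[0,0,-0.01],"grip":255}
    - {"rot":[0,0,0],"xyz":[0,0,-0.03],"grip":255}
    - {"rot":[0,0,0],"xyz":[0,0,-0.06],"grip":255}
    - {"rot":[0,0,0],"xyz":[0,0,-0.09],"grip":255}
    - {"rot":[0,0,0],"xyz":[0,0,-0.12],"grip":255}
    - {"rot":[0,0,0],"xyz":[0,0,-0.145],"grip":255}
    - {"rot":[0,0,0],"xyz":[0,0,-0.15],"grip":255}
    - {"rot":[0,0,0],"xyz":[0,0,-0.15],"grip":255}

```text
clock: 16.03
tool_pos: [0.6466, -0.1528, 0.1394]
eef_rot: [0.205, 0.979, 0.0, 0.002]
contact_force: [0.2, -0.5, -2.1]
opening: 0.261
finger_force: 25.0
```

Emit:
carry_out:
  plan:
    - {"rot":[0,0,0],"xyz":[0.02,-0.018,0],"grip":255}
    - {"rot":[0,0,0],"xyz":[0.045,-0.042,0],"grip":255}
    - {"rot":[0,0,0],"xyz":[0.07,-0.066,0],"grip":255}
    - {"rot":[0,0,0],"xyz":[0.095,-0.09,0],"grip":255}
    - {"rot":[0,0,0],"xyz":[0.12,-0.114,0],"grip":255}
    - {"rot":[0,0,0],"xyz":[0.145,-0.137,0],"grip":255}
    - {"rot":[0,0,0],"xyz":[0.168,-0.158,0],"grip":255}
    - {"rot":[0,0,0],"xyz":[0.179,-0.168,0],"grip":255}

```text
clock: 16.7
tool_pos: [0.4071, -0.2358, 0.1355]
eef_rot: [0.206, 0.979, -0.0, -0.004]
contact_force: [-0.6, -0.4, -0.3]
opening: 0.262
finger_force: 25.0
```

Emit:
carry_out:
  plan:
    - {"rot":[0,0,0],"xyz":[0,0,0],"grip":255}
    - {"rot":[0,0,0],"xyz":[0,0,0],"grip":255}
    - {"rot":[0,0,0],"xyz":[0,0,0],"grip":255}
    - {"rot":[0,0,0],"xyz":[0,0,0],"grip":255}
    - {"rot":[0,0,0],"xyz":[0,0,0],"grip":255}
    - {"rot":[0,0,0],"xyz":[0,0,0],"grip":255}
    - {"rot":[0,0,0],"xyz":[0,0,0],"grip":255}
    - {"rot":[0,0,0],"xyz":[0,0,0],"grip":255}

```text
clock: 17.37
tool_pos: [0.4144, -0.2346, 0.1371]
eef_rot: [0.204, 0.979, 0.0, 0.0]
contact_force: [0.1, -0.0, -1.4]
opening: 0.264
finger_force: 25.0
```

```bash
python3 -c "
from h import *
st=r.get_state(); print(st['tool_pos'],st['eef_rot'],st['q'],totool(st,np.array([.4154,-.235,0])-st['tool_pos']*[1,1,0]).round(4))
cv2.imwrite('pics/w8.png',r.snapshot('wrist')[:,:,::-1])"
```

```text
[ 0.41443413 -0.23464434  0.13705806] [2.04168889e-01 9.78935672e-01 7.63497143e-05 9.37394478e-05] [ 0.6095234   0.62557602 -0.30051182  2.07067683  0.37244689  0.49591489
  1.19202391] [-0.001   0.0001  0.    ]
```

View pics/w8.png

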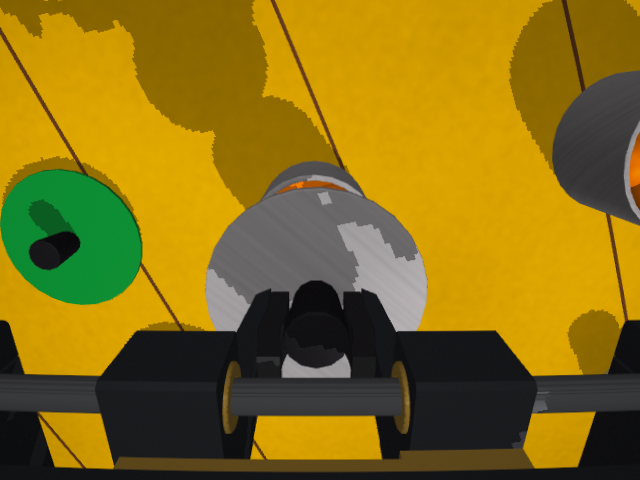

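The medium lid is level at (316,280), and the container's rim below is centred on the same column. Lowering.

Emit:
carry_out:
  plan:
    - {"rot":[0,0,0],"xyz":[-0.001,0,0.02],"grip":255}
    - {"rot":[0,0,0],"xyz":[-0.001,0,0.045],"grip":255}
    - {"rot":[0,0,0],"xyz":[-0.001,0,0.065],"grip":255}
    - {"rot":[0,0,0],"xyz":[-0.001,0,0.073],"grip":255}
    - {"rot":[0,0,0],"xyz":[-0.001,0,0.078],"grip":255}
    - {"rot":[0,0,0],"xyz":[-0.001,0,0.082],"grip":255}
    - {"rot":[0,0,0],"xyz":[-0.001,0,0.085],"grip":255}
    - {"rot":[0,0,0],"xyz":[-0.001,0,0.087],"grip":255}

```text
clock: 18.08
tool_pos: [0.4155, -0.2355, 0.0505]
eef_rot: [0.204, 0.979, -0.0, 0.001]
contact_force: [-0.7, 1.6, 8.9]
opening: 0.26
finger_force: 24.5
```

Emit:
carry_out:
  plan:
    - {"rot":[0,0,0],"xyz":[0,0,0.0005],"grip":255}
    - {"rot":[0,0,0],"xyz":[0,0,0.001],"grip":255}
    - {"rot":[0,0,0],"xyz":[0,0,0.001],"grip":255}
    - {"rot":[0,0,0],"xyz":[0,0,0.001],"grip":255}

```text
clock: 18.42
tool_pos: [0.4156, -0.2355, 0.0504]
eef_rot: [0.204, 0.979, -0.0, 0.001]
contact_force: [-1.6, 0.4, 7.2]
opening: 0.263
finger_force: 24.6
```

Emit:
carry_out:
  plan:
    - {"rot":[0,0,0],"xyz":[0,0,0],"grip":110}
    - {"rot":[0,0,0],"xyz":[0,0,0],"grip":110}
    - {"rot":[0,0,0],"xyz":[0,0,0],"grip":110}
    - {"rot":[0,0,0],"xyz":[0,0,0],"grip":110}
    - {"rot":[0,0,0],"xyz":[0,0,-0.03],"grip":110}
    - {"rot":[0,0,0],"xyz":[0,0,-0.065],"grip":110}
    - {"rot":[0,0,0],"xyz":[0,0,-0.09],"grip":110}
    - {"rot":[0,0,0],"xyz":[0,0,-0.09],"grip":110}

```text
clock: 19.08
tool_pos: [0.4176, -0.2364, 0.143]
eef_rot: [0.205, 0.979, -0.001, 0.004]
contact_force: [-0.0, 0.4, -0.6]
opening: 0.569
finger_force: 0.0
```

```bash
python3 -c "
from h import *
look('w9',.074,.09,.13)
st=r.get_state(); print(st['tool_pos'],st['opening'],totool(st,np.array([.5265,-.427,0])-st['tool_pos']*[1,1,0]).round(4))"
```

```text
pix [317. 228.] world 0.4151 -0.2352 dia 0.1015 ell [ 415.1 -235.4] [100.8 101.2] tool shift [ 0.0027  0.     -0.    ] tcp z 0.143
pix [582. 128.] world 0.4445 -0.0314 dia 0.1067 ell [446.5 -16.3] [ 96.6 127.7] tool shift [ 0.0575  0.1985 -0.0004] tcp z 0.143
[ 0.41662578 -0.23604902  0.14109876] 0.5710133308368381 [-0.1772 -0.1309  0.0009]
```

Medium lid seated at (0.4151, -0.2352). On to the large lid.

Emit:
carry_out:
  plan:
    - {"rot":[0,0,0],"xyz":[-0.025,-0.018,0],"grip":110}
    - {"rot":[0,0,0],"xyz":[-0.05,-0.037,0],"grip":110}
    - {"rot":[0,0,0],"xyz":[-0.078,-0.057,0],"grip":110}
    - {"rot":[0,0,0],"xyz":[-0.106,-0.078,0],"grip":110}
    - {"rot":[0,0,0],"xyz":[-0.134,-0.099,0],"grip":110}
    - {"rot":[0,0,0],"xyz":[-0.16,-0.118,0],"grip":110}
    - {"rot":[0,0,0],"xyz":[-0.178,-0.131,0],"grip":110}
    - {"rot":[0,0,0],"xyz":[-0.178,-0.131,0],"grip":110}

```text
clock: 19.8
tool_pos: [0.5261, -0.4314, 0.1366]
eef_rot: [0.207, 0.978, -0.001, 0.0]
contact_force: [0.2, 0.1, -0.4]
opening: 0.568
finger_force: 0.0
```

Emit:
carry_out:
  plan:
    - {"rot":[0,0,0],"xyz":[0,0,0],"grip":110}
    - {"rot":[0,0,0],"xyz":[0,0,0],"grip":110}
    - {"rot":[0,0,0],"xyz":[0,0,0],"grip":110}
    - {"rot":[0,0,0],"xyz":[0,0,0],"grip":110}
    - {"rot":[0,0,0],"xyz":[0,0,0],"grip":110}
    - {"rot":[0,0,0],"xyz":[0,0,0],"grip":110}
    - {"rot":[0,0,0],"xyz":[0,0,0],"grip":110}

```text
clock: 20.38
tool_pos: [0.5257, -0.4263, 0.1393]
eef_rot: [0.204, 0.979, -0.0, 0.0]
contact_force: [0.2, 0.7, -1.1]
opening: 0.567
finger_force: 0.0
```

```bash
python3 -c "
from h import *
look('w10',.012,.1,.15)
st=r.get_state(); print(st['tool_pos'],st['q'])"
```

```text
pix [324. 213.] world 0.5273 -0.4281 dia 0.1236 ell [ 527.1 -428.1] [122.9 123. ] tool shift [-0.0022 -0.001   0.    ] tcp z 0.1393
pix [511.  22.] world 0.44 -0.2272 dia 0.1266 ell [ 425.2 -211.4] [ 89.4 149.2] tool shift [ 0.1582  0.1482 -0.    ] tcp z 0.1393
[ 0.52571592 -0.42640767  0.13927348] [ 0.79751035  0.85155437 -0.36632998  1.44941036  0.34973185  0.90516018
  1.48766279]
```

Emit:
carry_out:
  plan:
    - {"rot":[0,0,0],"xyz":[-0.001,-0.001,0.03],"grip":110}
    - {"rot":[0,0,0],"xyz":[-0.001,-0.001,0.065],"grip":110}
    - {"rot":[0,0,0],"xyz":[-0.001,-0.001,0.1],"grip":110}
    - {"rot":[0,0,0],"xyz":[-0.001,-0.001,0.13],"grip":110}
    - {"rot":[0,0,0],"xyz":[-0.001,-0.001,0.145],"grip":110}
    - {"rot":[0,0,0],"xyz":[-0.001,-0.001,0.151],"grip":110}
    - {"rot":[0,0,0],"xyz":[-0.001,-0.001,0.151],"grip":110}
    - {"rot":[0,0,0],"xyz":[-0.001,-0.001,0.151],"grip":255}

```text
clock: 21.1
tool_pos: [0.5274, -0.4285, -0.0105]
eef_rot: [0.205, 0.979, -0.0, 0.001]
contact_force: [0.5, -0.4, 0.5]
opening: 0.513
finger_force: 0.0
```

Emit:
carry_out:
  plan:
    - {"rot":[0,0,0],"xyz":[0,0,0],"grip":255}
    - {"rot":[0,0,0],"xyz":[0,0,0],"grip":255}
    - {"rot":[0,0,0],"xyz":[0,0,0],"grip":255}
    - {"rot":[0,0,0],"xyz":[0,0,0],"grip":255}
    - {"rot":[0,0,0],"xyz":[0,0,0],"grip":255}
    - {"rot":[0,0,0],"xyz":[0,0,0],"grip":255}
    - {"rot":[0,0,0],"xyz":[0,0,0],"grip":255}
    - {"rot":[0,0,0],"xyz":[0,0,0],"grip":255}

```text
clock: 21.77
tool_pos: [0.5271, -0.4284, -0.0105]
eef_rot: [0.205, 0.979, -0.0, 0.001]
contact_force: [-1.0, -0.4, 7.1]
opening: 0.27
finger_force: 24.6
```

Emit:
carry_out:
  plan:
    - {"rot":[0,0,0],"xyz":[0,0,-0.01],"grip":255}
    - {"rot":[0,0,0],"xyz":[0,0,-0.03],"grip":255}
    - {"rot":[0,0,0],"xyz":[0,0,-0.06],"grip":255}
    - {"rot":[0,0,0],"xyz":[0,0,-0.095],"grip":255}
    - {"rot":[0,0,0],"xyz":[0,0,-0.13],"grip":255}
    - {"rot":[0,0,0],"xyz":[0,0,-0.16],"grip":255}
    - {"rot":[0,0,0],"xyz":[0,0,-0.17],"grip":255}
    - {"rot":[0,0,0],"xyz":[0,0,-0.17],"grip":255}

```text
clock: 22.43
tool_pos: [0.5279, -0.4289, 0.1616]
eef_rot: [0.205, 0.979, -0.001, 0.003]
contact_force: [0.6, -0.1, -2.7]
opening: 0.267
finger_force: 25.0
```

Emit:
carry_out:
  plan:
    - {"rot":[0,0,0],"xyz":[0.012,0.019,0],"grip":255}
    - {"rot":[0,0,0],"xyz":[0.028,0.045,0],"grip":255}
    - {"rot":[0,0,0],"xyz":[0.046,0.073,0],"grip":255}
    - {"rot":[0,0,0],"xyz":[0.064,0.102,0],"grip":255}
    - {"rot":[0,0,0],"xyz":[0.082,0.13,0],"grip":255}
    - {"rot":[0,0,0],"xyz":[0.1,0.159,0],"grip":255}
    - {"rot":[0,0,0],"xyz":[0.118,0.187,0],"grip":255}
    - {"rot":[0,0,0],"xyz":[0.134,0.213,0],"grip":255}

```text
clock: 23.1
tool_pos: [0.4862, -0.1767, 0.1562]
eef_rot: [0.204, 0.979, 0.0, -0.002]
contact_force: [1.1, 1.0, -1.7]
opening: 0.263
finger_force: 25.0
```

Emit:
carry_out:
  plan:
    - {"rot":[0,0,0],"xyz":[0.016,0.025,0],"grip":255}
    - {"rot":[0,0,0],"xyz":[0.034,0.054,0],"grip":255}
    - {"rot":[0,0,0],"xyz":[0.052,0.083,0],"grip":255}
    - {"rot":[0,0,0],"xyz":[0.07,0.111,0],"grip":255}
    - {"rot":[0,0,0],"xyz":[0.086,0.136,0],"grip":255}
    - {"rot":[0,0,0],"xyz":[0.098,0.156,0],"grip":255}
    - {"rot":[0,0,0],"xyz":[0.1065,0.1685,0],"grip":255}
    - {"rot":[0,0,0],"xyz":[0.1065,0.1685,0],"grip":255}

```text
clock: 23.77
tool_pos: [0.4566, 0.0219, 0.1568]
eef_rot: [0.201, 0.98, 0.001, -0.002]
contact_force: [0.2, 0.0, -1.8]
opening: 0.259
finger_force: 25.0
```

Emit:
carry_out:
  plan:
    - {"rot":[0,0,0],"xyz":[0,0,0],"grip":255}
    - {"rot":[0,0,0],"xyz":[0,0,0],"grip":255}
    - {"rot":[0,0,0],"xyz":[0,0,0],"grip":255}
    - {"rot":[0,0,0],"xyz":[0,0,0],"grip":255}
    - {"rot":[0,0,0],"xyz":[0,0,0],"grip":255}
    - {"rot":[0,0,0],"xyz":[0,0,0],"grip":255}
    - {"rot":[0,0,0],"xyz":[0,0,0],"grip":255}
    - {"rot":[0,0,0],"xyz":[0,0,0],"grip":255}

```text
clock: 24.43
tool_pos: [0.4586, 0.0178, 0.1581]
eef_rot: [0.205, 0.979, 0.0, 0.0]
contact_force: [0.8, 1.1, -1.7]
opening: 0.263
finger_force: 25.0
```

```bash
python3 -c "
from h import *
st=r.get_state(); print(st['tool_pos'],st['eef_rot'],st['opening'],totool(st,np.array([.4594,.0177,0])-st['tool_pos']*[1,1,0]).round(4))
cv2.imwrite('pics/w11.png',r.snapshot('wrist')[:,:,::-1])"
```

```text
[0.4585763  0.01779949 0.1581252 ] [2.04670550e-01 9.78830916e-01 4.24259036e-05 4.34497560e-05] 0.2634357686274583 [-0.0008  0.0002  0.    ]
```

View pics/w11.png

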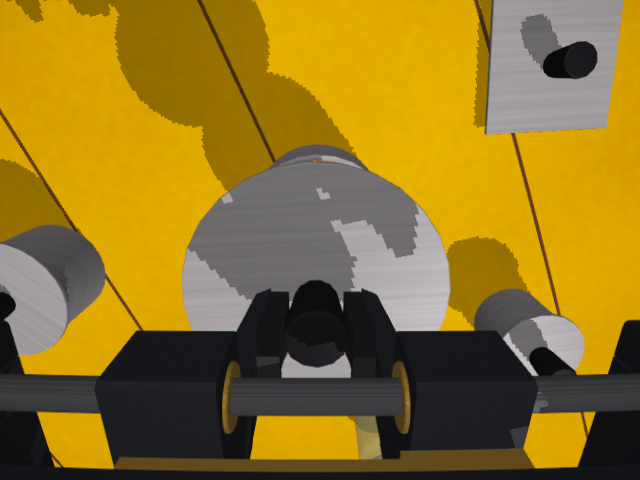

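The large lid is level at (316,262), with the container's rim centred beneath it at about (318,160). The two finished ones are to either side. Lowering.

Emit:
carry_out:
  plan:
    - {"rot":[0,0,0],"xyz":[-0.0005,0,0.025],"grip":255}
    - {"rot":[0,0,0],"xyz":[-0.0005,0,0.05],"grip":255}
    - {"rot":[0,0,0],"xyz":[-0.0005,0,0.072],"grip":255}
    - {"rot":[0,0,0],"xyz":[-0.0005,0,0.082],"grip":255}
    - {"rot":[0,0,0],"xyz":[-0.0005,0,0.087],"grip":255}
    - {"rot":[0,0,0],"xyz":[-0.0005,0,0.091],"grip":255}
    - {"rot":[0,0,0],"xyz":[-0.0005,0,0.094],"grip":255}
    - {"rot":[0,0,0],"xyz":[-0.0005,0,0.0965],"grip":255}

```text
clock: 25.15
tool_pos: [0.4595, 0.0179, 0.0619]
eef_rot: [0.204, 0.979, 0.0, 0.001]
contact_force: [-0.0, -0.4, -1.1]
opening: 0.262
finger_force: 25.0
```

Emit:
carry_out:
  plan:
    - {"rot":[0,0,0],"xyz":[0,0,0.0005],"grip":255}
    - {"rot":[0,0,0],"xyz":[0,0,0.001],"grip":255}
    - {"rot":[0,0,0],"xyz":[0,0,0.001],"grip":255}
    - {"rot":[0,0,0],"xyz":[0,0,0.001],"grip":255}

```text
clock: 25.48
tool_pos: [0.4595, 0.0179, 0.0615]
eef_rot: [0.204, 0.979, 0.0, 0.001]
contact_force: [-1.5, 0.1, 5.6]
opening: 0.266
finger_force: 24.6
```

Emit:
carry_out:
  plan:
    - {"rot":[0,0,0],"xyz":[0,0,0],"grip":110}
    - {"rot":[0,0,0],"xyz":[0,0,0],"grip":110}
    - {"rot":[0,0,0],"xyz":[0,0,0],"grip":110}
    - {"rot":[0,0,0],"xyz":[0,0,0],"grip":110}
    - {"rot":[0,0,0],"xyz":[0,0,-0.03],"grip":110}
    - {"rot":[0,0,0],"xyz":[0,0,-0.065],"grip":110}
    - {"rot":[0,0,0],"xyz":[0,0,-0.1],"grip":110}
    - {"rot":[0,0,0],"xyz":[0,0,-0.12],"grip":110}

```text
clock: 26.15
tool_pos: [0.4598, 0.018, 0.1835]
eef_rot: [0.204, 0.979, 0.001, 0.001]
contact_force: [0.3, 0.1, -0.1]
opening: 0.57
finger_force: 0.0
```

Emit:
carry_out:
  plan:
    - {"rot":[0,0,0],"xyz":[0,0,0],"grip":110}
    - {"rot":[0,0,0],"xyz":[0,0,0],"grip":110}
    - {"rot":[0,0,0],"xyz":[0,0,0],"grip":110}
    - {"rot":[0,0,0],"xyz":[0,0,0],"grip":110}
    - {"rot":[0,0,0],"xyz":[0,0,0],"grip":110}
    - {"rot":[0,0,0],"xyz":[0,0,0],"grip":110}
    - {"rot":[0,0,0],"xyz":[0,0,0],"grip":110}

```text
clock: 26.73
tool_pos: [0.4586, 0.0179, 0.1799]
eef_rot: [0.204, 0.979, -0.0, -0.001]
contact_force: [-0.4, -0.3, 0.6]
opening: 0.569
finger_force: 0.0
```

```bash
python3 -c "
from h import *
look('w12',.084,.1,.15)
cv2.imwrite('pics/s4.png',r.snapshot('scene')[:,:,::-1])
print(r.get_state()['tool_pos'],r.get_state()['clock'])"
```

```text
pix [322. 219.] world 0.4592 0.0175 dia 0.1238 ell [459.4  17.7] [122.6 123.1] tool shift [-0.0007 -0.     -0.    ] tcp z 0.1799
pix [547.  63.] world 0.4174 0.1992 dia 0.1147 ell [418.6 198.5] [104.7 106.8] tool shift [1.103e-01 1.497e-01 1.000e-04] tcp z 0.1799
[0.45876554 0.0178833  0.18022938] 26.8333
```

View pics/s4.png

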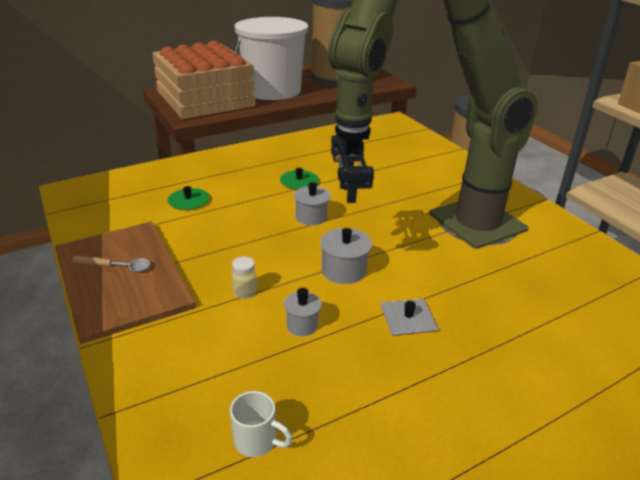

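All three lids sit level on their own containers: large at (346,255), medium at (312,205), small at (303,312). The square lid and jar haven't moved, and the gripper is clear.

```bash
python3 -c "
from plant import r
print(r.finish_job())"
```

```text
the job is handed in; nothing more can be done
None
```

The job is handed in: all three round lids are seated level and centred on their own containers, the square lid and jar were left alone, and it took about 27 s of the 106 s allowed; no verdict came back on hand-in.

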